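# Bring up the variable transformer to 80 volts

## Robot

A 7-joint arm with a two-finger parallel gripper is mounted at the origin on the work surface. World frame = base frame: x ahead of the robot, y to its left, z up, the work surface at z = 0. Lengths are in m, angles in rad, forces in N, time in s.
With the tool pointing down it reaches from about 0.425 to 0.925 m from the base axis. Payload 6.8 kg.
Tool frame: the origin (TCP) lies between the finger pads; the fingertips stand 8 mm ahead of it and the grasp point (between the pads) lies 11 mm behind it; z points along the fingers, y is the direction in which the jaws open and shut (so a half turn about z gives the same grasp; the last joint's range is limited). The gripper opens to 88 mm and grips with 3 to 60 N. Pads are 20 mm wide; open, the fingers measure 115 mm over their backs; the gripper's body (75 mm by 178 mm) begins 61 mm behind the grasp point.
Start: joints at [1.054, 0.477, 0.022, 1.555, -0.011, 1.109, -0.083], TCP at [0.268, -0.619, 0.231] pointing down, gripper open.
Joint ranges: [-2.96, 2.96], [-0.34, 2.1], [-1.41, 1.46], [0.24, 2.44], [-1.37, 4.51], [0.17, 1.92], [-2.96, 2.96]. Speed limits (rad/s): [2.39, 2.39, 3.14, 3.14, 3.14, 3.14, 3.14].

## Interface

Orientations are given as [roll, pitch, yaw] about the fixed x, y, z axes, in that order (R = Rz(yaw) Ry(pitch) Rx(roll)).
In Python, from cell import r gives the robot as it stands.
- The arm moves only by the tool carry_out, never from a script. Its arguments are lists of equal length, an entry for each row: "twist": the turn, a rotation vector about the world's x, y, z in rad, a list of three; "dp": the shift along the world's x, y, z in m, a list of three; "fingers": the closure in counts, from 0 (fully open) to 255 (shut). In form: {"twist": [[ax, ay, az], ...], "dp": [[tx, ty, tz], ...], "fingers": [fingers, ...]}. A call has 1 to 5 rows; each row is the pose to reach, as a shift and turn from the pose commanded when the call began; what a row does not reach only later rows make up. A row lasts 1/10 s, in which the tool goes at most 50 mm and 8.59 degrees, less where a joint would pass 70% of its speed; a pose out of reach is approached as far as the arm can. A call with a gripper value outside its range is refused whole. The fingers move at their own pace and stop on an object; "force" is the grip in N (left out, the last holds). Time passes only in rows, so rows that repeat a pose let the fingers close. It gives the time, the measured TCP pose, the force and the opening at its end, in the units of the state.
- r.observe(): the state, without advancing time (a new reading comes with each control period).
- r.get_image(name): name is "scene" or "side" or "wrist"; returns a dict with "color" (400x640x3 uint8, red, green, blue), "depth" (400x640 float32, m along the optical axis (not along the pixel's ray), 0 where there is no reading), "intrinsics" (3x3 intrinsics, pixels), "dist_coeffs" ([k1, k2, p1, p2, k3] as OpenCV has them; the pictures are not rectified), "position" and "attitude" of the camera in the world; the wrist camera has in their place "hand_eye" (4x4, takes a point from camera to tool coordinates, whose origin is the TCP and whose axes are the flange's). Camera axes: x right, y up, looking along -z (the intrinsics and any distortion apply to the point x, -y, -z); pixel columns grow to the right and rows downward; lengths in m; the calibration is good to about 2 mm. A picture is of the moment at which its call begins: read the wrist's pose just before it.
- r.close_job(): hands the job in, once; it reports no verdict.
The state is a dict: "t": time; "joint_positions": joint angles; "joint_velocities": joint speeds; "tau": joint torques, N m; "ee_pos": TCP position; "eef_rot": TCP orientation; "contact_force": force on the tool from outside, world axes, zero at the start; "moment": the same for the moment, N m; "finger_gap": finger opening in m.
Only numpy, scipy, OpenCV 4.12 (cv2) and the standard library are available. Lean on these libraries where they do the work, as an engineer would, in place of code of your own. Each camera call takes 0.05 s, during which the arm holds its last target.

## Task

The bench's variable transformer was left wound part-way up with its toggle switch off. Bring it up properly, pushing gently with a fingertip and gripping nothing: push a spoke of its wheel anticlockwise until the pointer is back at zero, push the toggle switch fully over to on, then push a spoke clockwise until the pointer stands at 80 volts (the fifth long mark, counting zero as the first) without ever running past 90. Leave the things lying on and around the transformer where they are.

Things in the scene. Friction and masses are not known exactly. Their poses are not given: they have to be found in the camera images.
- transformer: Fixed grey steel case, 250 mm (its x) by 380 mm (y) by 200 mm high; level aluminium top panel at height 200. Origin: centre of underside, on the table. x points from its front (the robot's side) to its back, y to the left seen from the front, z up. Wheel axis upright at x 0, y +65 mm. An amber lamp lens (x -95, y -165, 9 mm high) and a fuse cap (x -95, y -105, 6 mm high) stand on the panel.
- wheel (a joint): Turn of the black handwheel, rad: 0 at the zero stop, growing clockwise seen from above to 5.585 at the 130 volt stop (both rigid). 1 volt is 0.04296 rad: 80 volts is 3.437, 90 volts 3.867. At value q the pointer lies 160 degrees minus q, anticlockwise from the case's x axis. Plain friction of about 0.22 N m (4 to 5 N at mid-spoke); it stays where it is left.
- wheel_hub (a point): On the wheel's axis at spoke height, 46 mm above the panel (246 above the table); its x axis lies along the pointer, z up. Rim: 16 mm thick bar, centre-line radius 85 mm. Three spokes 120 degrees apart, round bars 11 mm thick, one above the pointer. Hub radius 19 mm, top 12 mm above the spokes' centres. Between two spokes a finger has radius 20 to 76 mm free, down to 15 mm above the panel.
- pointer_tip (a point): Tip of the flat black arrow-headed pointer fixed to the wheel (22 mm wide at the rim, tapering to the tip), 112 mm from the axis, 14 mm above the panel; it sticks out from under the rim over the dial's marks.
- dial_zero (a point): Middle of the zero mark, 110 mm from the wheel's axis, on a white 242 mm dial plate lying on the panel. The dial has radial black marks without figures: long thick ones (19 mm) every 20 volts, shorter (11 mm) every 10, shortest (5 mm) every 5. Zero is at the front, 20 degrees left of straight front; the scale runs clockwise 320 degrees to 130, 20 degrees right of front.
- dial_80 (a point): Middle of the 80 volt mark, the fifth long mark counting zero as the first; 110 mm from the wheel's axis, 36.9 degrees clockwise of the case's x axis (to the right of straight back).
- switch (a joint): Toggle switch lever, rad: 0 is off (leans 0.4 rad towards the case's front), 0.8 is on (leans 0.4 rad towards the back); rigid stops. It swings about an axis parallel to the case's y axis, with plain friction of 0.07 N m (about 2 N at the tip), does not snap and stays where it is left.
- switch_pivot (a point): The switch lever's pivot, 4 mm above the panel, at x -45, y -130 mm of the case, on a black plate 62 by 44 mm; a nut 19 mm wide and 6 mm high surrounds the lever's root.
- switch_tip (a point): Point on the lever's axis 36 mm from its pivot, near its rounded end. The lever is a round steel bat 39.5 mm long, 8 mm thick growing to 12 mm near the end.
- capacitor: Loose blue upright can capacitor, 64 mm diameter, 116 mm high with its two terminals, 0.3 kg; stands on the table to the left of the case. Origin: centre of its underside. To be left where it is.
- choke: Loose ring-shaped choke, yellow core with copper turns, about 60 mm across, 20 mm high, 90 g; lies on the top panel near its back right corner. Origin: centre of its underside. To be left where it is.
- screwdriver: Loose screwdriver with black handle, 190 mm long, lies on the table in front of the case. Origin: underside of its middle, x axis towards the tip. To be left where it is.
- pliers: Loose pliers with orange handles, 160 mm long, lie on the table behind the case. Origin: near the root of the handles, at the underside; x axis towards the jaws. To be left where it is.

How it is judged:
On the way, in this order (a step that is already met when the one before it is completed fails the run):
1. the wheel is wound back to zero (pointer within 3 volts of the zero mark) with the switch still off (value of joint wheel below 0.13 rad and value of joint switch below 0.2 rad), for 0.2 s.
2. the switch is pushed over to on while the wheel is still at zero (value of joint switch above 0.68 rad and value of joint wheel below 0.13 rad), for 0.1 s.
3. the pointer stands at 80 volts, within 4 volts (value of joint wheel between 3.265 and 3.609 rad and value of joint switch above 0.68 rad), for 0.3 s.
At the end, for the whole second after the job is handed in: The pointer stands at 80 volts within 4 volts, the switch is fully on (past 0.68 of 0.8 rad), and the capacitor, choke, screwdriver and pliers are within 15 mm of where they were (all of step 3 and distance of each of capacitor, choke, screwdriver, pliers from where it was at the start of the episode below 0.015 m); the robot touches nothing.
It fails at once if the pointer runs past 90 volts with the switch on (value of joint switch above 0.4 rad and value of joint wheel above 3.867 rad).
It fails at once if the wheel, switch or case is shoved or squeezed with more than 35 N (contact force between the fingers and transformer above 35 N).
It fails at once if a bystander is lifted, carried or knocked more than 15 mm (distance of any of capacitor, choke, screwdriver, pliers from where it was at the start of the episode above 0.015 m).
It also fails if it takes over 72 s, if anything falls off the work surface, if the arm or the gripper's body presses on something with over 40 N, if the wrist force passes 120 N, or if a joint passes its speed limit or range.

## Working session

There is one attempt and no reset: what is moved stays moved. The work goes in short steps, Python scripts to look and compute and a tool call to move; the robot and the scene stay as the last step left them, time stands still between calls to the robot, and variables do not carry over. Pictures are saved under pics/ and viewed, and the job is handed in when it is done.

Besides the shell and the picture viewer there is one more tool, called after "Request:" as name(argument=value, ...) on one line, values as JSON. carry_out: Moves the arm, as the interface text tells. Its arguments: {"type":"object","properties":{"twist":{"type":"array","items":{"type":"array","items":{"type":"number"}}},"dp":{"type":"array","items":{"type":"array","items":{"type":"number"}}},"fingers":{"type":"array","items":{"type":"number"}},"force":{"type":"number"}},"required":["twist","dp","fingers"]}

```bash
ls; mkdir -p pics; cat > h.py <<'E'
import numpy as np, cv2
from cell import r
from scipy.spatial.transform import Rotation as R
def rotm(a):
    a=np.array(a,float)
    if a.shape==(3,3): return a
    if a.shape==(4,): return R.from_quat(a).as_matrix()
    return R.from_euler('xyz',a).as_matrix()
def cam(name):
    s=r.observe(); im=r.get_image(name)
    if 'hand_eye' in im:
        T=np.eye(4);T[:3,:3]=rotm(s['eef_rot']);T[:3,3]=s['ee_pos'];T=T@np.array(im['hand_eye'])
    else:
        T=np.eye(4);T[:3,:3]=rotm(im['attitude']);T[:3,3]=im['position']
    im['T']=T; return im
def ray(im,uv):
    p=cv2.undistortPoints(np.array(uv,float).reshape(-1,1,2),np.array(im['intrinsics'],float),np.array(im['dist_coeffs'],float)).reshape(-1,2)
    d=np.c_[p[:,0],-p[:,1],-np.ones(len(p))]
    return im['T'][:3,3], d@im['T'][:3,:3].T
def onz(im,uv,z):
    o,d=ray(im,uv); return o+d*((z-o[2])/d[:,2])[:,None]
def proj(im,P):
    P=np.atleast_2d(P); T=im['T']; q=(P-T[:3,3])@T[:3,:3]; q=q*[1,-1,-1]
    return cv2.projectPoints(q,np.zeros(3),np.zeros(3),np.array(im['intrinsics'],float),np.array(im['dist_coeffs'],float))[0].reshape(-1,2)
def save(im,n): cv2.imwrite('pics/'+n+'.png',im['color'][:,:,::-1])
E
python3 - <<'E'
from h import *
s=r.observe()
for k,v in s.items(): print(k,v)
for n in ['scene','side','wrist']:
    im=cam(n); save(im,n+'0'); print(n,im['T'].round(3).tolist(),im.get('attitude'))
E
```

```text
pics
t 0.0
joint_positions [ 1.05386399  0.47777512  0.02231866  1.55642511 -0.01149107  1.10926961
 -0.08309937]
joint_velocities [ 0.00025531  0.00097118 -0.00030895  0.00108919  0.00046986 -0.00080013
  0.00102497]
tau [ 7.52717442e-04 -5.82843018e+01  1.53535265e+00 -2.72608012e+01
 -5.43348526e-02  1.69783272e-02  1.51090435e-04]
ee_pos [ 0.26810997 -0.61884905  0.22970916]
eef_rot [-3.13984799e+00  1.27011496e-04  4.08877656e-01]
contact_force [ 0.25909244 -0.53674782 -1.26070224]
moment [-0.04830792 -0.01611348  0.01066826]
finger_gap 0.08755185138986202
scene [[0.13, -0.651, 0.748, 1.216], [0.992, 0.083, -0.1, 0.002], [0.003, 0.754, 0.656, 0.748], [0.0, 0.0, 0.0, 1.0]] [ 0.85475475 -0.00291121  1.44056355]
side [[0.825, 0.402, -0.397, 0.194], [-0.564, 0.593, -0.574, -0.444], [0.004, 0.698, 0.716, 0.848], [0.0, 0.0, 0.0, 1.0]] [ 0.77227543 -0.00448222 -0.59982152]
wrist [[0.397, 0.874, 0.28, 0.347], [-0.918, 0.379, 0.12, -0.586], [-0.001, -0.304, 0.953, 0.385], [0.0, 0.0, 0.0, 1.0]] None
```

View pics/scene0.png

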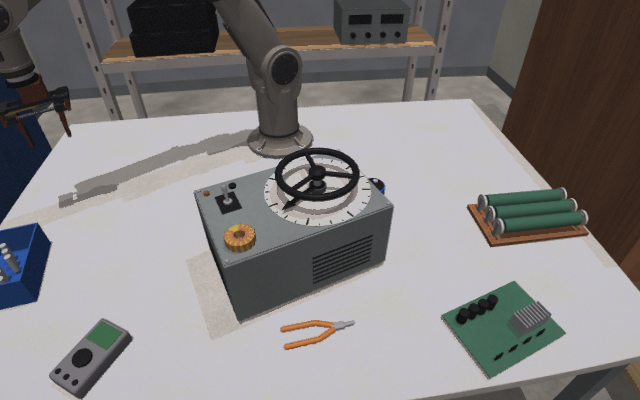

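View pics/side0.png

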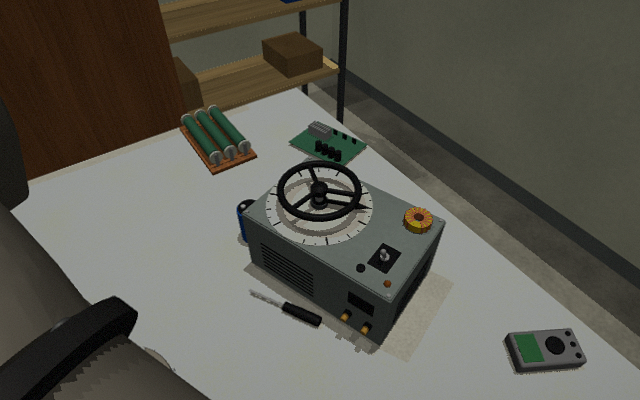

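```bash
python3 - <<'E'
from h import *
im=cam('scene'); c=im['color'][:,:,::-1]
cv2.imwrite('pics/s1.png',cv2.resize(c[140:320,180:400],None,fx=3.6,fy=3.3,interpolation=cv2.INTER_CUBIC)[:600])
im=cam('side'); c=im['color'][:,:,::-1]
cv2.imwrite('pics/s2.png',cv2.resize(c[150:350,235:455],None,fx=3.6,fy=3,interpolation=cv2.INTER_CUBIC))
E
```

```text
(no output)
```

View pics/s1.png

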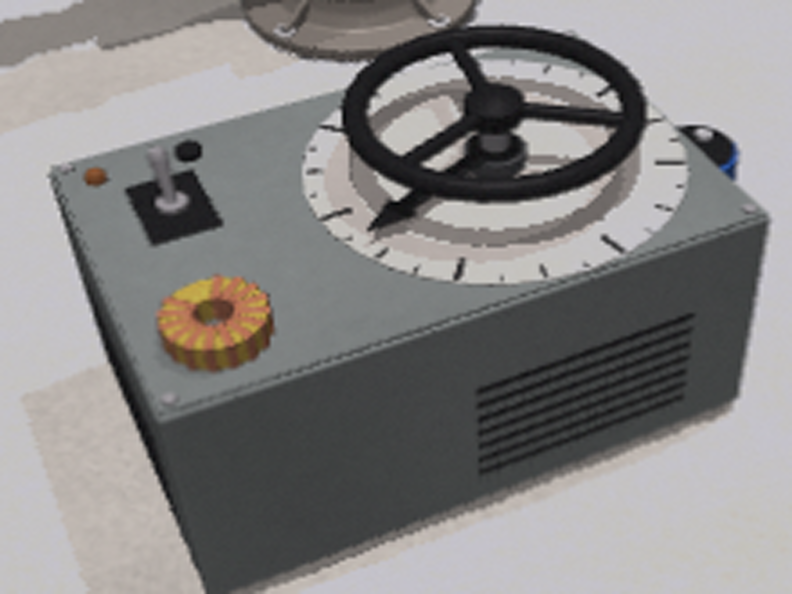

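View pics/s2.png

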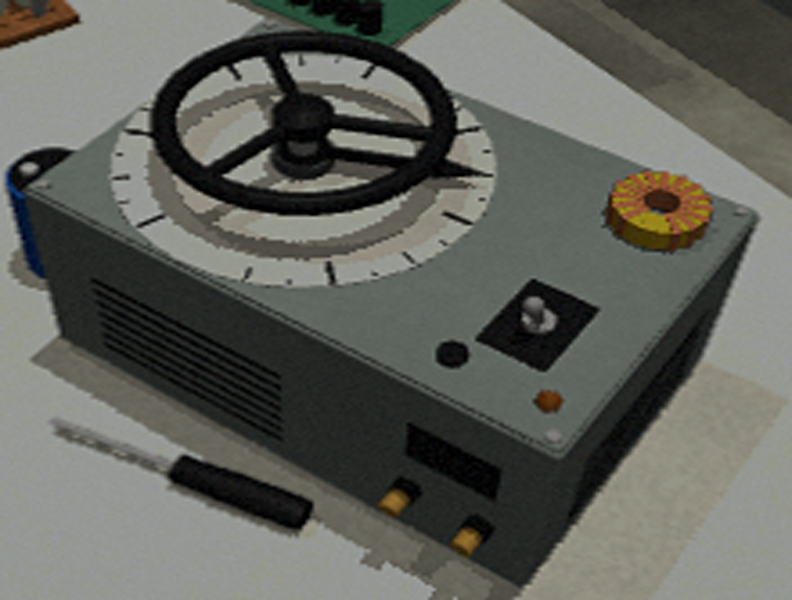

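```bash
python3 - <<'E'
from h import *
def fit(A,B): # B=R A + t planar
    a=A-A.mean(0);b=B-B.mean(0)
    th=np.arctan2((a[:,0]*b[:,1]-a[:,1]*b[:,0]).sum(),(a*b).sum())
    M=np.array([[np.cos(th),-np.sin(th)],[np.sin(th),np.cos(th)]])
    t=B.mean(0)-M@A.mean(0); return th,t,M,np.linalg.norm(A@M.T+t-B,axis=1)
sc=cam('scene'); sd=cam('side')
A1=np.array([[-125,-190],[125,-190],[125,190],[-95,-165],[-45,-130]])/1e3
p1=np.array([[53,170],[160,418],[769,217],[95,180],[174,207]])/[3.6,3.3]+[180,140]
A2=np.array([[-125,-190],[125,-190],[-125,190],[-95,-165],[-45,-130],[-95,-105]])/1e3
p2=np.array([[557,458],[758,214],[21,187],[549,403],[538,325],[453,358]])/[3.6,3]+[235,150]
for im,p,A,n in[(sc,p1,A1,'sc'),(sd,p2,A2,'sd')]:
    B=onz(im,p,0.2)[:,:2]; th,t,M,e=fit(A,B); print(n,th,t,M@[0,.065]+t,(e*1e3).round(1))
    # dial white mask ellipse
    pd=im
E
```

```text
sc 0.3422524747177149 [0.56991698 0.0154954 ] [0.54810234 0.07672547] [6.8 3.4 5.3 1.4 1.8]
sd 0.33823154798426086 [0.56387062 0.01223532] [0.54230236 0.07355262] [1.6 4.5 1.7 1.8 0.9 1.5]
```

Request:
carry_out(twist=[[0,0,0],[0,0,0],[0,0,0],[0,0,0],[0,0,0]], dp=[[0,0,0.05],[0,0,0.1],[0.02,0.04,0.12],[0.04,0.08,0.14],[0.06,0.12,0.17]], fingers=[100,200,255,255,255], force=20)

```text
t: 0.85
ee_pos: [0.3273, -0.5002, 0.3986]
eef_rot: [-3.14, 0.0, 0.409]
contact_force: [0.0, 0.7, 0.3]
finger_gap: 0.0514
```

Request:
carry_out(twist=[[0,0,0],[0,0,0],[0,0,0],[0,0,0],[0,0,0]], dp=[[0.02,0.045,0],[0.04,0.09,0],[0.06,0.135,0],[0.08,0.18,0],[0.095,0.225,0]], fingers=[255,255,255,255,255])

```text
t: 1.35
ee_pos: [0.4226, -0.2751, 0.3987]
eef_rot: [3.141, -0.0, 0.409]
contact_force: [0.2, -0.4, 0.5]
finger_gap: 0.0108
```

Request:
carry_out(twist=[[0,0,0],[0,0,0],[0,0,0],[0,0,0],[0,0,0]], dp=[[0.02,0.045,0],[0.04,0.09,0],[0.05,0.135,0],[0.06,0.18,0],[0.065,0.225,0]], fingers=[255,255,255,255,255])

```text
t: 1.85
ee_pos: [0.4872, -0.0503, 0.3986]
eef_rot: [3.141, -0.001, 0.409]
contact_force: [1.2, -0.0, -0.0]
finger_gap: 0.0006
```

```bash
python3 - <<'E'
from h import *
s=r.observe(); print(s['t'],s['ee_pos'],s['eef_rot'],s['finger_gap'],s['joint_positions'])
im=cam('wrist'); save(im,'w1')
E
```

```text
1.85 [ 0.48715764 -0.05029037  0.39864707] [ 3.14132911e+00 -5.24873640e-04  4.08885001e-01] 0.0006101559756293773 [ 0.36014399  0.06937294 -0.40534547  1.72123721  0.02804085  1.35608547
 -1.21220092]
```

View pics/w1.png

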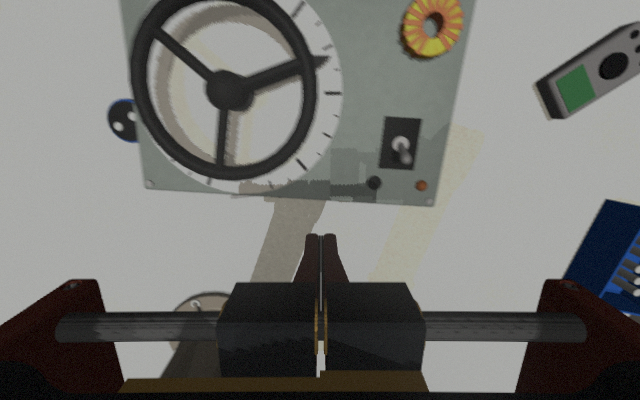

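```bash
python3 - <<'E'
from h import *
im=cam('wrist')
th=.34;M=np.array([[np.cos(th),-np.sin(th)],[np.sin(th),np.cos(th)]])
h=onz(im,[[231,88]],.258)[0]; tip=onz(im,[[328,60]],.214)[0]
C=onz(im,[[146,187],[434,206]],.2); print('corners',C)
d=C[0]-C[1]; print('th from front edge',np.arctan2(-d[0],d[1]),np.linalg.norm(d))
print('hub',h,'tip',tip)
v=M.T@(tip-h)[:2]; a=np.degrees(np.arctan2(v[1],v[0])); print('pointer ang',a,np.linalg.norm(v),'q',np.radians(160-a)%6.283)
for t in (np.array([.567,.0138]),):
  print('axis pred',M@[0,.065]+t)
for uv in([155,30],[299,68],[221,160]):
  p=onz(im,[uv],.246)[0]; v=M.T@(p-h)[:2]; print(uv,np.degrees(np.arctan2(v[1],v[0])),np.linalg.norm(v))
print('lamp',M.T@(onz(im,[[421,186]],.205)[0]-h)[:2],'fuse',M.T@(onz(im,[[375,182]],.206)[0]-h)[:2])
print('sw nut',onz(im,[[401,143]],.205),'tip',onz(im,[[407,160]],.237))
E
```

```text
corners [[ 0.38837948  0.15920109  0.2       ]
 [ 0.5168055  -0.19141692  0.2       ]]
th from front edge 0.35110808167718716 0.3733982238070137
hub [0.54884102 0.08049449 0.258     ] tip [0.61600631 0.00674171 0.214     ]
pointer ang -67.15702054718287 0.0997529434947254 q 3.964637927568752
axis pred [0.54532334 0.07507905]
[155, 30] 58.34630208200776 0.0870691452381201
[299, 68] -69.01445832192216 0.06821027295569657
[221, 160] 167.89787501878575 0.07505317639068454
lamp [-0.09433283 -0.22184325] fuse [-0.09354146 -0.16304757]
sw nut [[ 0.57070178 -0.11103327  0.205     ]] tip [[ 0.55651141 -0.11677986  0.237     ]]
```

```bash
python3 - <<'E'
from h import *
im=cam('wrist'); s=r.observe(); Rm=rotm(s['eef_rot'])
print(np.array(im['hand_eye']).round(4), np.array(im['intrinsics']), im['dist_coeffs'])
print('fingertip px',proj(im,s['ee_pos']+Rm@[0,0,.008]), proj(im,s['ee_pos']))
D=im['depth']
o,d=ray(im,[[x,y] for y in range(400) for x in range(640)])
P=(o+d*D.reshape(-1,1)).reshape(400,640,3)
print('panel z',P[150,250:360:20,2],P[100,370:450:20,2],'table',P[230,60:200:30,2])
for uv in [(146,187),(434,206),(401,143),(231,88),(421,186)]: print(uv,P[uv[1],uv[0]])
from scipy.optimize import least_squares
def circ(pts):
  f=lambda x:np.hypot(pts[:,0]-x[0],pts[:,1]-x[1])-x[2]
  s=least_squares(f,[.546,.077,.09],loss='soft_l1',f_scale=.001); return s.x,np.abs(f(s.x)).mean()
for n in('scene','side','wrist'):
  j=cam(n); o,d=ray(j,[[x,y] for y in range(400) for x in range(640)])
  P=(o+d*j['depth'].reshape(-1,1)); ok=(j['depth'].ravel()>0)&(j['color'].reshape(-1,3).max(1)<70)
  rr=np.hypot(P[:,0]-.546,P[:,1]-.077); m=ok&(P[:,2]>.243)&(P[:,2]<.265)&(rr<.11)&(rr>.065)
  Q=P[m]; print(n,m.sum(),circ(Q), Q[:,2].max())
  # panel edges from depth
  m2=(np.abs(P[:,2]-.2)<.006)&(np.abs(P[:,0]-.56)<.3)&(np.abs(P[:,1])<.3)
  rect=cv2.minAreaRect(P[m2][:,:2].astype(np.float32)*1000); print('rect',rect, P[m2][:,2].mean())
E
```

```text
[[-2.000e-04  9.526e-01  3.043e-01  8.530e-02]
 [ 1.000e+00  3.000e-04 -2.000e-04  6.000e-04]
 [-2.000e-04  3.043e-01 -9.526e-01 -1.549e-01]
 [ 0.000e+00  0.000e+00  0.000e+00  1.000e+00]] [[284.03339558   0.         320.46929509]
 [  0.         284.03339558 200.76821531]
 [  0.           0.           1.        ]] [0.016626 0.       0.       0.       0.      ]
fingertip px [[324.86669298 252.85022279]] [[325.04432295 259.09221451]]
panel z [0.20266324 0.20168916 0.25168857 0.20213174 0.20069976 0.20080218] [0.20164272 0.20280592 0.20129149 0.20067335] table [0.00084157 0.00291333 0.00011636 0.00042644 0.00068066]
(146, 187) [0.28928623 0.24803505 0.00216344]
(434, 206) [ 0.51688495 -0.19406391  0.20268616]
(401, 143) [ 0.57040352 -0.11438378  0.20698049]
(231, 88) [0.5485434  0.0767362  0.25752739]
(421, 186) [ 0.53326252 -0.16578876  0.20114826]
scene 1348 (array([0.55023199, 0.07414312, 0.08429989]), np.float64(0.003396956385959644)) 0.2559332498155033
rect ((567.98974609375, 13.17022705078125), (251.1025848388672, 377.81298828125), 19.660043716430664) 0.19950328649408325
side 1394 (array([0.53941299, 0.07072493, 0.08408976]), np.float64(0.003923408615766353)) 0.257051487999996
rect ((563.0974731445312, 12.651870727539062), (250.3908233642578, 380.64630126953125), 19.66297149658203) 0.20027726208778107
wrist 8327 (array([0.54437536, 0.07387677, 0.08242086]), np.float64(0.003982190167048268)) 0.25741407131012845
rect ((558.770751953125, 11.305709838867188), (232.30374145507812, 377.80487060546875), 19.692195892333984) 0.2014298199368099
```

```bash
cat >> h.py <<'E'
TH=.3432; M=np.array([[np.cos(TH),-np.sin(TH)],[np.sin(TH),np.cos(TH)]]); T0=np.array([.5655,.013]); AX=np.array([.545,.0742])
def case(x,y): return M@[x,y]+T0
def pang(q): # world angle of pointer deg
    return np.degrees(TH)+160-np.degrees(q)
def draw(im,q,n,crop=None,f=1):
    c=im['color'][:,:,::-1].copy()
    def dot(P,col):
        u=proj(im,P)[0]; cv2.circle(c,tuple(int(v) for v in u),2,col,-1)
    dot([*AX,.258],(0,0,255)); a=np.radians(pang(q)); dot([*(AX+.112*np.array([np.cos(a),np.sin(a)])),.214],(0,255,0))
    for v in range(0,131,20):
        a=np.radians(pang(v*.04296)); dot([*(AX+.110*np.array([np.cos(a),np.sin(a)])),.201],(255,0,255))
    for x,y in[(-.125,-.19),(.125,-.19),(.125,.19),(-.125,.19),(-.095,-.165),(-.095,-.105),(-.045,-.13)]: dot([*case(x,y),.203],(255,255,0))
    if crop: x0,x1,y0,y1=crop; c=c[y0:y1,x0:x1]
    cv2.imwrite('pics/'+n+'.png',cv2.resize(c,None,fx=f,fy=f,interpolation=cv2.INTER_CUBIC))
E
python3 - <<'E'
from h import *
im=cam('wrist');print(r.observe()['ee_pos']); draw(im,3.9,'w2',(80,480,0,240),2)
im=cam('scene'); draw(im,3.9,'sc2',(180,400,140,320),3.3)
E
```

```text
[ 0.48671699 -0.05401284  0.39842777]
```

View pics/w2.png

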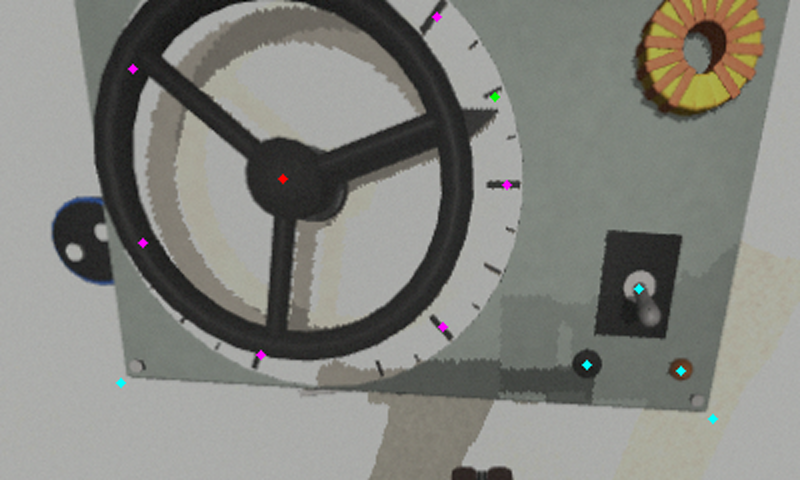

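View pics/sc2.png

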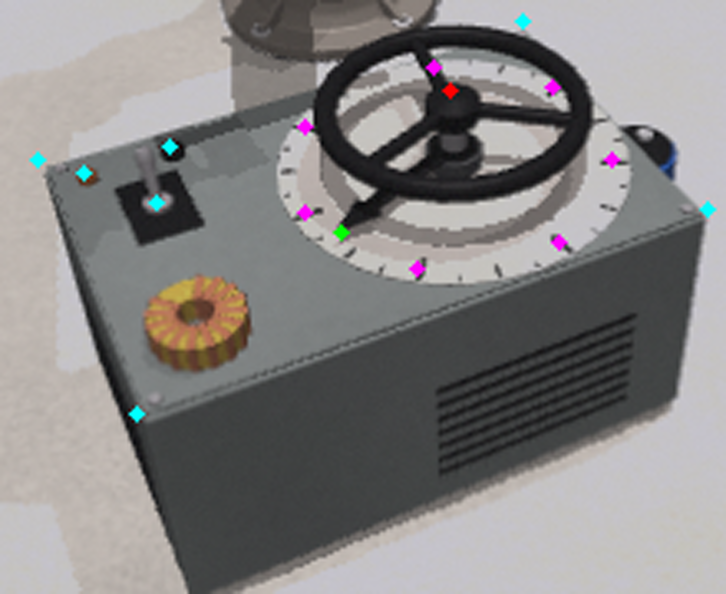

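```bash
python3 - <<'E'
from h import *
for k in range(3):
    s=r.observe();print(s['t'],s['ee_pos'],s['joint_velocities'].round(4)); r.get_image('side')
for a in range(-108,160,10):
    p=AX+.048*np.array([np.cos(np.radians(a)),np.sin(np.radians(a))]); print(a,p.round(4))
E
```

```text
2.25 [ 0.48674388 -0.05401568  0.39842642] [-0.0016  0.0016 -0.0067  0.0007 -0.004  -0.0006 -0.003 ]
2.3 [ 0.48674664 -0.05385556  0.39841738] [ 0.0001 -0.0012 -0.0056 -0.0028 -0.0011  0.0006 -0.001 ]
2.35 [ 0.48678353 -0.0535906   0.39843196] [-0.0026  0.0006 -0.0078 -0.002  -0.0002 -0.0003 -0.0015]
-108 [0.5302 0.0285]
-98 [0.5383 0.0267]
-88 [0.5467 0.0262]
-78 [0.555  0.0272]
-68 [0.563  0.0297]
-58 [0.5704 0.0335]
-48 [0.5771 0.0385]
-38 [0.5828 0.0446]
-28 [0.5874 0.0517]
-18 [0.5907 0.0594]
-8 [0.5925 0.0675]
2 [0.593  0.0759]
12 [0.592  0.0842]
22 [0.5895 0.0922]
32 [0.5857 0.0996]
42 [0.5807 0.1063]
52 [0.5746 0.112 ]
62 [0.5675 0.1166]
72 [0.5598 0.1199]
82 [0.5517 0.1217]
92 [0.5433 0.1222]
102 [0.535  0.1212]
112 [0.527  0.1187]
122 [0.5196 0.1149]
132 [0.5129 0.1099]
142 [0.5072 0.1038]
152 [0.5026 0.0967]
```

Request:
carry_out(twist=[[0,0,0],[0,0,0],[0,0,0],[0,0,0],[0,0,0]], dp=[[0.021,0.04,0],[0.042,0.079,-0.02],[0.042,0.079,-0.05],[0.042,0.079,-0.07],[0.042,0.079,-0.08]], fingers=[255,255,255,255,255])

```text
t: 2.9
ee_pos: [0.5281, 0.0263, 0.3164]
eef_rot: [-3.141, 0.003, 0.408]
contact_force: [-0.4, -0.6, 0.6]
finger_gap: 0.0007
```

```bash
python3 - <<'E'
from h import *
im=cam('side'); s=r.observe(); print(s['ee_pos'],s['contact_force']); draw(im,3.97,'sd3',(225,455,120,300),3.3)
E
```

```text
[0.52783173 0.02599845 0.31582629] [ 0.09079613 -0.06656551 -0.99672487]
```

View pics/sd3.png

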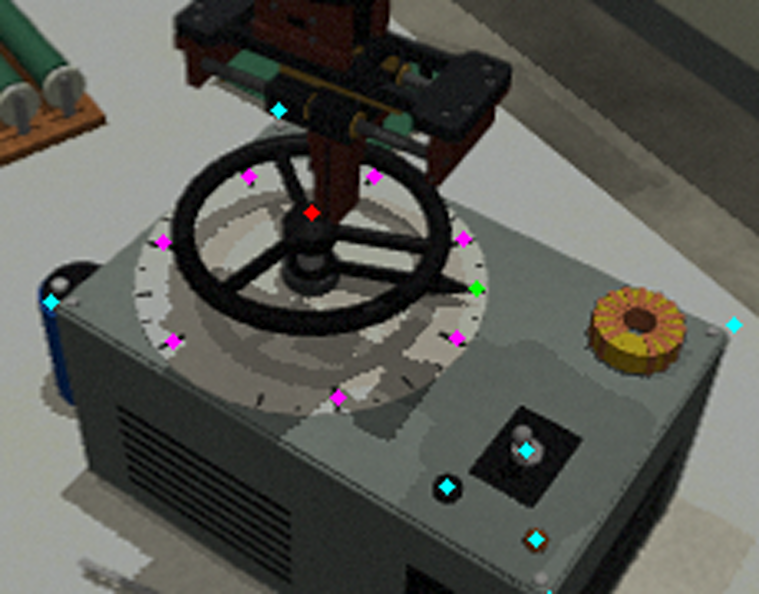

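Request:
carry_out(twist=[[0,0,0],[0,0,0],[0,0,0],[0,0,0],[0,0,0]], dp=[[0.001,0.002,-0.03],[0.001,0.003,-0.05],[0.001,0.003,-0.065],[0.001,0.003,-0.075],[0.001,0.003,-0.08]], fingers=[255,255,255,255,255])

```text
t: 3.45
ee_pos: [0.5301, 0.0293, 0.2385]
eef_rot: [3.141, -0.0, 0.408]
contact_force: [0.1, 0.1, 0.5]
finger_gap: 0.0007
```

Request:
carry_out(twist=[[0,0,0],[0,0,0],[0,0,0],[0,0,0],[0,0,0]], dp=[[0.008,-0.002,0],[0.0165,-0.0023,0],[0.0248,-0.0013,0],[0.0328,0.0012,0],[0.0402,0.005,0]], fingers=[255,255,255,255,255])

```text
t: 3.95
ee_pos: [0.5694, 0.034, 0.2383]
eef_rot: [-3.142, 0.004, 0.408]
contact_force: [-6.2, -2.1, 3.4]
finger_gap: 0.0005
```

Request:
carry_out(twist=[[0,0,0],[0,0,0],[0,0,0],[0,0,0],[0,0,0]], dp=[[0.0067,0.005,0],[0.0124,0.0111,0],[0.017,0.0182,0],[0.0203,0.0259,0],[0.0221,0.034,0]], fingers=[255,255,255,255,255])

```text
t: 4.45
ee_pos: [0.5921, 0.0669, 0.238]
eef_rot: [3.14, 0.003, 0.407]
contact_force: [-1.8, -4.2, 0.7]
finger_gap: 0.0005
```

```bash
python3 - <<'E'
from h import *
im=cam('scene'); s=r.observe(); v=s['ee_pos'][:2]-AX; print(s['ee_pos'],s['contact_force'],np.hypot(*v),np.degrees(np.arctan2(v[1],v[0]))); draw(im,2.97,'sc4',(180,400,140,320),3.3)
E
```

```text
[0.59238882 0.06904882 0.23814556] [-0.55435253 -2.28132163 -1.29922265] 0.04766796211247317 -6.203712060311984
```

View pics/sc4.png

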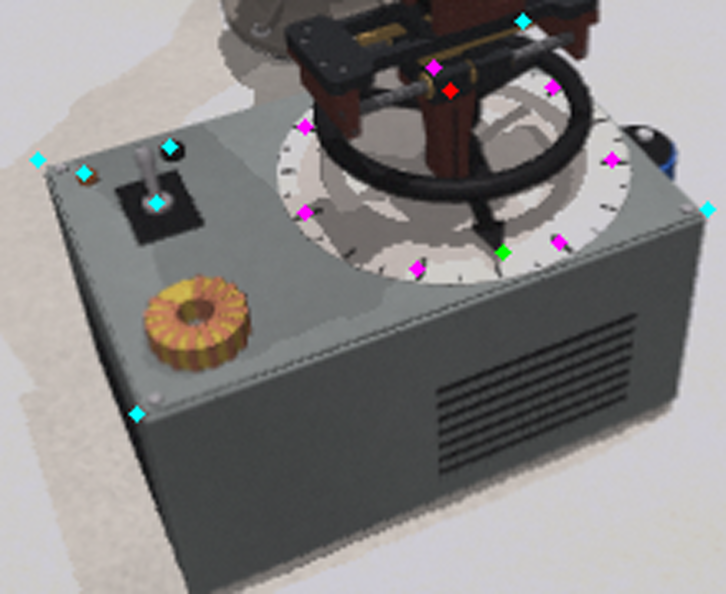

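Request:
carry_out(twist=[[0,0,0],[0,0,0],[0,0,0],[0,0,0],[0,0,0]], dp=[[0.0005,0.0084,0],[-0.0005,0.0167,0],[-0.003,0.0247,0],[-0.0068,0.0321,0],[-0.0118,0.0388,0]], fingers=[255,255,255,255,255])

```text
t: 5.0
ee_pos: [0.5818, 0.1047, 0.2384]
eef_rot: [3.138, -0.0, 0.406]
contact_force: [2.7, -6.0, -1.3]
finger_gap: 0.0003
```

Request:
carry_out(twist=[[0,0,0],[0,0,0],[0,0,0],[0,0,0],[0,0,0]], dp=[[-0.0061,0.0057,0],[-0.0132,0.0103,0],[-0.0209,0.0136,0],[-0.029,0.0154,0],[-0.0374,0.0159,0]], fingers=[255,255,255,255,255])

```text
t: 5.5
ee_pos: [0.5456, 0.1232, 0.2395]
eef_rot: [3.14, -0.005, 0.408]
contact_force: [5.1, -1.8, -0.2]
finger_gap: 0.0003
```

Request:
carry_out(twist=[[0,0,0],[0,0,0],[0,0,0],[0,0,0],[0,0,0]], dp=[[-0.0083,-0.001,0],[-0.0163,-0.0035,0],[-0.0237,-0.0073,0],[-0.0304,-0.0123,0],[-0.0361,-0.0184,0]], fingers=[255,255,255,255,255])

```text
t: 6.0
ee_pos: [0.51, 0.1074, 0.2404]
eef_rot: [-3.141, -0.009, 0.41]
contact_force: [5.4, 3.5, 1.1]
finger_gap: 0.0005
```

```bash
python3 - <<'E'
from h import *
im=cam('side'); s=r.observe(); v=s['ee_pos'][:2]-AX; print(s['ee_pos'],s['contact_force'],np.hypot(*v),np.degrees(np.arctan2(v[1],v[0]))); draw(im,0.3,'sd5',(225,455,120,300),3.3)
im=cam('wrist');draw(im,.3,'w5')
E
```

```text
[0.50874934 0.1060362  0.24013393] [1.32085057 2.74738029 0.83849152] 0.048245761400362894 138.7096219546109
```

View pics/sd5.png

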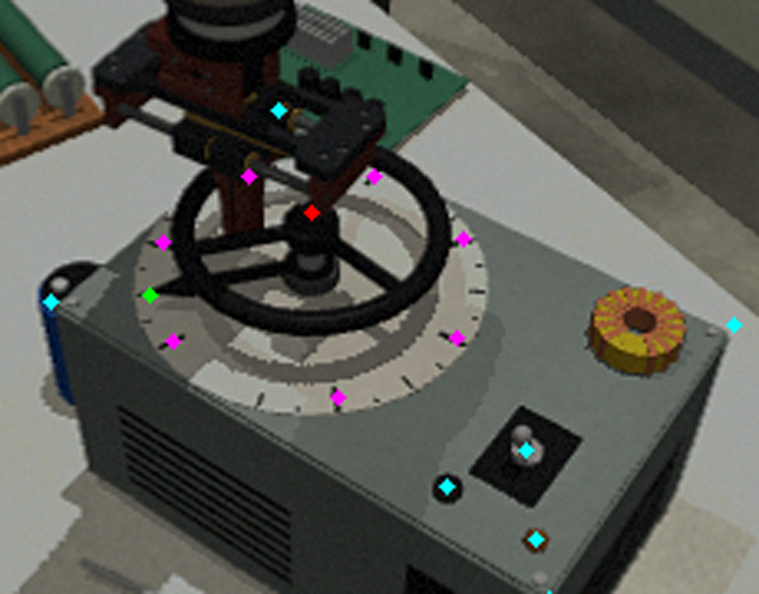

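View pics/w5.png

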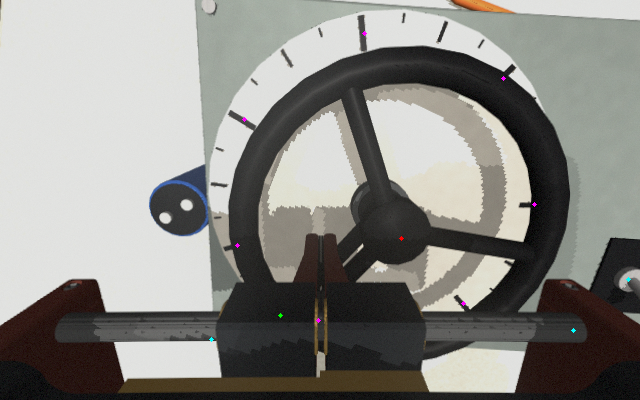

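Request:
carry_out(twist=[[0,0,0],[0,0,0],[0,0,0],[0,0,0]], dp=[[-0.0026,-0.0036,0],[-0.0045,-0.0065,0],[-0.0055,-0.0085,0],[-0.006,-0.01,0]], fingers=[255,255,255,255])

```text
t: 6.5
ee_pos: [0.5025, 0.097, 0.2396]
eef_rot: [-3.14, -0.004, 0.41]
contact_force: [2.4, 4.1, 1.4]
finger_gap: 0.0004
```

Request:
carry_out(twist=[[0,0,0],[0,0,0]], dp=[[-0.001,-0.001,0],[-0.001,-0.002,0]], fingers=[255,255])

```text
t: 6.7
ee_pos: [0.5011, 0.0951, 0.2394]
eef_rot: [-3.14, -0.003, 0.41]
contact_force: [2.1, 4.2, 2.8]
finger_gap: 0.0005
```

```bash
python3 - <<'E'
from h import *
im=cam('side'); s=r.observe(); v=s['ee_pos'][:2]-AX; print(s['ee_pos'],s['contact_force'],np.hypot(*v),np.degrees(np.arctan2(v[1],v[0]))); draw(im,0,'sd6',(225,455,120,300),3.3)
E
```

```text
[0.50102332 0.09478648 0.23933284] [1.61916895 3.90608279 2.82547375] 0.04855668623518431 154.91464867817461
```

View pics/sd6.png

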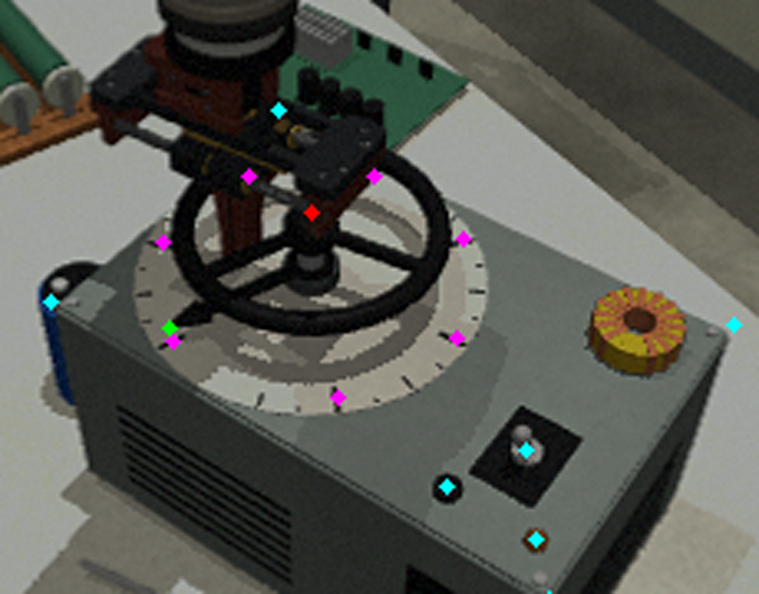

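Request:
carry_out(twist=[[0,0,0],[0,0,0],[0,0,0]], dp=[[-0.0004,-0.001,0],[-0.0008,-0.002,0],[-0.0008,-0.002,0]], fingers=[255,255,255])

```text
t: 7.05
ee_pos: [0.5005, 0.0939, 0.2394]
eef_rot: [-3.139, -0.005, 0.411]
contact_force: [5.2, 7.3, 1.7]
finger_gap: 0.0004
```

Request:
carry_out(twist=[[0,0,0],[0,0,0],[0,0,0]], dp=[[-0.0004,-0.001,0],[-0.0004,-0.0015,0],[-0.0004,-0.0015,0]], fingers=[255,255,255])

```text
t: 7.35
ee_pos: [0.5005, 0.0937, 0.2395]
eef_rot: [-3.138, -0.006, 0.412]
contact_force: [4.2, 11.4, -1.1]
finger_gap: 0.0007
```

Request:
carry_out(twist=[[0,0,0],[0,0,0],[0,0,0],[0,0,0],[0,0,0]], dp=[[0.003,0.007,0],[0.008,0.015,0],[0.008,0.015,0.03],[0.008,0.015,0.06],[0.008,0.015,0.085]], fingers=[255,255,255,255,255])

```text
t: 7.85
ee_pos: [0.5066, 0.1044, 0.3244]
eef_rot: [3.141, 0.001, 0.409]
contact_force: [-0.4, -0.2, 0.4]
finger_gap: 0.0001
```

```bash
python3 - <<'E'
from h import *
im=cam('side'); s=r.observe(); print(s['ee_pos'],s['contact_force']); draw(im,0,'sd7',(225,455,120,300),3.3)
p=case(-.045,-.13); print('pivot',p,'tipoff',case(-.045-.036*np.sin(.4),-.13),'on',case(-.045+.036*np.sin(.4),-.13),'dir',M@[1,0])
im=cam('wrist');draw(im,0,'w7')
E
```

```text
[0.50842945 0.10505114 0.32850898] [1.656027   0.85013716 2.72221414]
pivot [ 0.56686956 -0.12456135] tipoff [ 0.55366806 -0.12927879] on [ 0.58007107 -0.1198439 ] dir [0.94168268 0.33650219]
```

View pics/sd7.png

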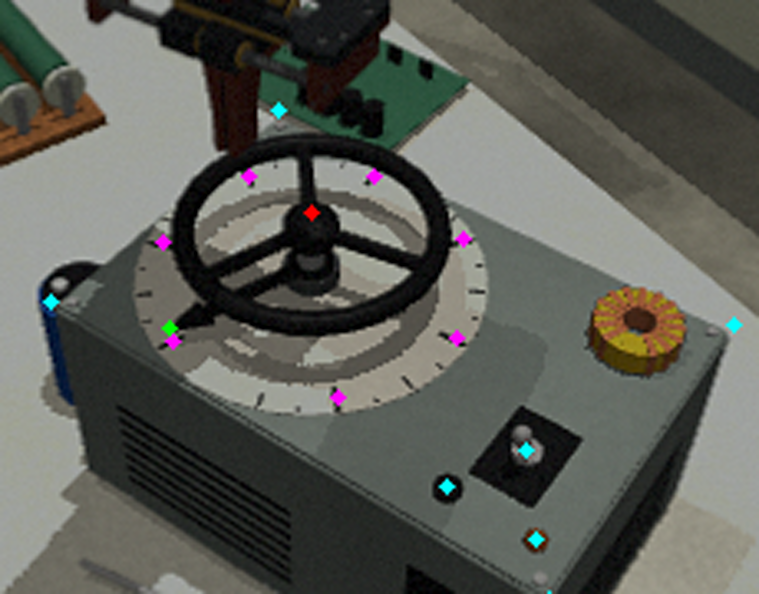

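View pics/w7.png

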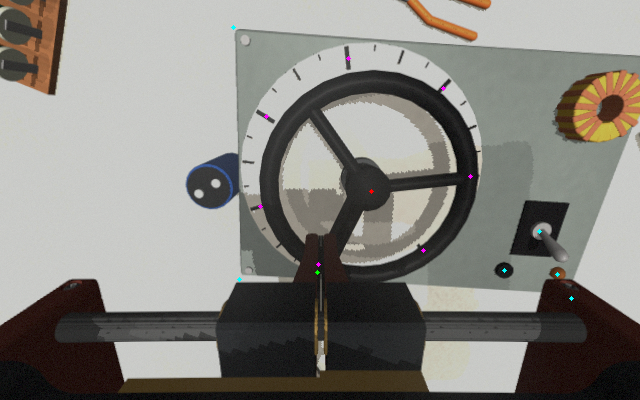

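Request:
carry_out(twist=[[0,0,0],[0,0,0],[0,0,0],[0,0,0],[0,0,0]], dp=[[0.003,-0.045,0],[0.007,-0.09,0],[0.01,-0.135,0],[0.014,-0.18,0],[0.016,-0.215,0]], fingers=[255,255,255,255,255])

```text
t: 8.45
ee_pos: [0.5217, -0.1138, 0.3219]
eef_rot: [-3.141, 0.003, 0.406]
contact_force: [0.8, -0.1, 0.3]
finger_gap: 0.0005
```

Request:
carry_out(twist=[[0,0,0],[0,0,0],[0,0,0],[0,0,0]], dp=[[0.001,-0.018,0],[0.002,-0.029,0],[0.002,-0.029,-0.01],[0.002,-0.029,-0.01]], fingers=[255,255,255,255])

```text
t: 8.85
ee_pos: [0.5238, -0.1381, 0.3113]
eef_rot: [-3.139, 0.003, 0.41]
contact_force: [0.8, 1.7, 0.2]
finger_gap: 0.0
```

```bash
python3 - <<'E'
from h import *
im=cam('side'); s=r.observe(); print(s['ee_pos'],s['contact_force'], 'case',M.T@(s['ee_pos'][:2]-T0)); draw(im,0,'sd8',(225,455,120,300),3.3)
E
```

```text
[ 0.52409308 -0.13770255  0.31212369] [ 1.10085935 -0.09126421  0.4518643 ] case [-0.08970392 -0.12798046]
```

View pics/sd8.png

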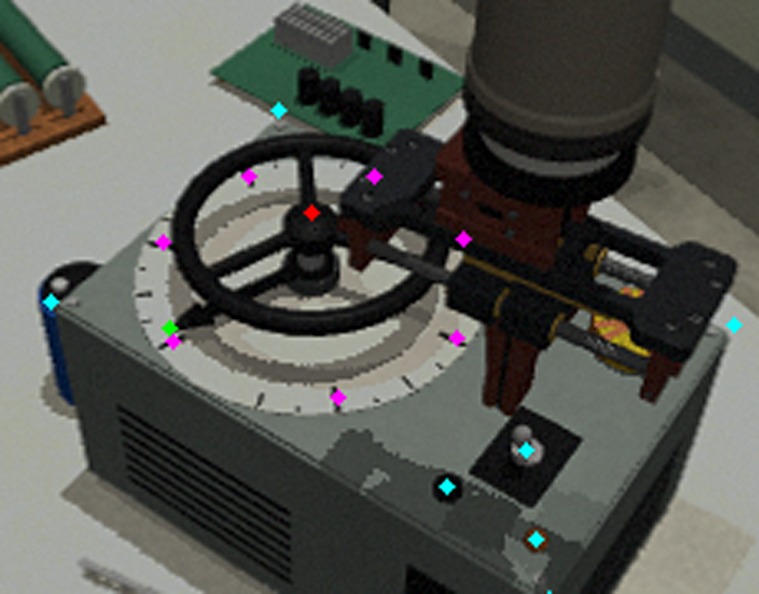

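Request:
carry_out(twist=[[0,0,0],[0,0,0],[0,0,0],[0,0,0],[0,0,0]], dp=[[0,-0.001,-0.03],[0,-0.001,-0.05],[0,-0.001,-0.065],[0,-0.001,-0.075],[0,-0.001,-0.08]], fingers=[255,255,255,255,255])

```text
t: 9.4
ee_pos: [0.5245, -0.1393, 0.2328]
eef_rot: [-3.141, 0.001, 0.411]
contact_force: [-0.4, -0.1, 0.2]
finger_gap: 0.0004
```

Request:
carry_out(twist=[[0,0,0],[0,0,0],[0,0,0],[0,0,0],[0,0,0]], dp=[[0.005,0.0018,0],[0.01,0.0036,0],[0.015,0.0054,0],[0.02,0.0071,0],[0.025,0.0089,0]], fingers=[255,255,255,255,255])

```text
t: 9.9
ee_pos: [0.5499, -0.1318, 0.2338]
eef_rot: [3.141, 0.0, 0.408]
contact_force: [-2.6, -1.2, 2.9]
finger_gap: 0.0002
```

```bash
python3 - <<'E'
from h import *
im=cam('scene'); s=r.observe(); print(s['ee_pos'],s['contact_force'], 'case',M.T@(s['ee_pos'][:2]-T0)); draw(im,0,'sc9',(180,400,140,320),3.3)
E
```

```text
[ 0.5508198  -0.13134736  0.23380684] [-0.66386874 -1.71255615  1.67371658] case [-0.0623973  -0.13098949]
```

View pics/sc9.png

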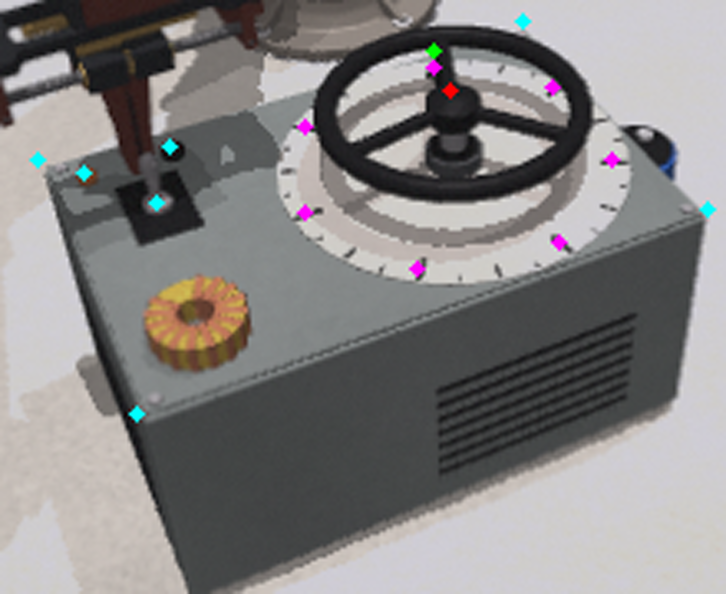

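Request:
carry_out(twist=[[0,0,0],[0,0,0],[0,0,0],[0,0,0]], dp=[[0.003,0.001,0],[0.006,0.002,0],[0.008,0.003,0],[0.008,0.003,0]], fingers=[255,255,255,255])

```text
t: 10.35
ee_pos: [0.558, -0.1285, 0.2335]
eef_rot: [3.141, -0.0, 0.409]
contact_force: [-2.0, -1.4, 0.8]
finger_gap: 0.0005
```

Request:
carry_out(twist=[[0,0,0],[0,0,0],[0,0,0]], dp=[[0.001,0.0004,0],[0.002,0.0007,0],[0.002,0.0007,0]], fingers=[255,255,255])

```text
t: 10.65
ee_pos: [0.5596, -0.1279, 0.2334]
eef_rot: [-3.141, 0.0, 0.409]
contact_force: [-2.0, -0.9, 0.4]
finger_gap: 0.0004
```

Request:
carry_out(twist=[[0,0,0],[0,0,0],[0,0,0]], dp=[[0.001,0.0004,0],[0.002,0.0007,0],[0.002,0.0007,0]], fingers=[255,255,255])

```text
t: 10.95
ee_pos: [0.5615, -0.1272, 0.2332]
eef_rot: [-3.141, 0.001, 0.409]
contact_force: [-2.5, -1.8, -0.0]
finger_gap: 0.0002
```

```bash
python3 - <<'E'
from h import *
im=cam('scene'); s=r.observe(); print(s['ee_pos'],s['contact_force'], 'case',M.T@(s['ee_pos'][:2]-T0)); draw(im,0,'sc10',(180,400,140,320),3.3)
E
```

```text
[ 0.56145566 -0.12719868  0.23326624] [-3.09206913 -2.3460763  -0.45711412] case [-0.05098565 -0.13066174]
```

View pics/sc10.png

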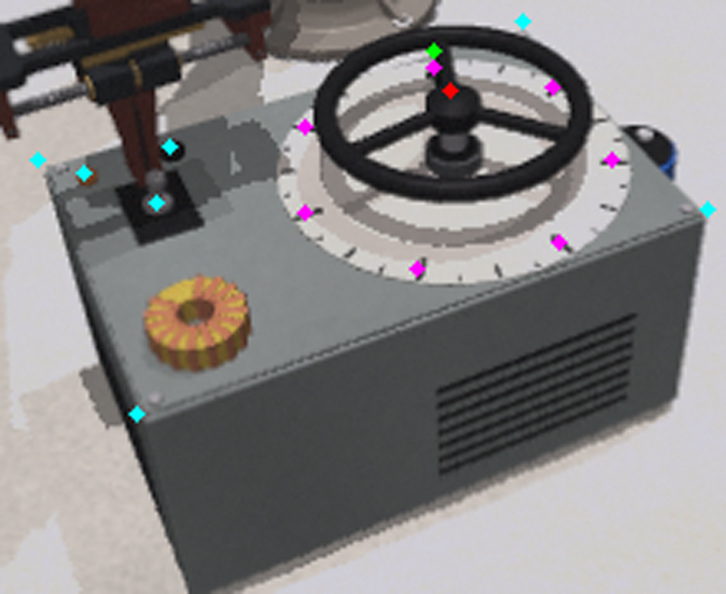

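Force is still only the friction level, so I'm not at the stop. Continuing in small steps.

Request:
carry_out(twist=[[0,0,0],[0,0,0],[0,0,0]], dp=[[0.001,0.0004,0],[0.002,0.0007,0],[0.002,0.0007,0]], fingers=[255,255,255])

```text
t: 11.3
ee_pos: [0.5619, -0.1271, 0.233]
eef_rot: [-3.141, 0.004, 0.408]
contact_force: [-7.9, -2.5, 2.4]
finger_gap: 0.0005
```

Request:
carry_out(twist=[[0,0,0],[0,0,0],[0,0,0]], dp=[[0.001,0.0004,0],[0.0015,0.0006,0],[0.0015,0.0006,0]], fingers=[255,255,255])

```text
t: 11.6
ee_pos: [0.5622, -0.127, 0.233]
eef_rot: [-3.14, 0.007, 0.408]
contact_force: [-11.8, -3.5, 3.8]
finger_gap: 0.0004
```

Request:
carry_out(twist=[[0,0,0],[0,0,0],[0,0,0],[0,0,0],[0,0,0]], dp=[[-0.012,-0.004,0],[-0.025,-0.008,0.01],[-0.028,-0.009,0.05],[-0.03,0.0,0.09],[-0.03,0.03,0.095]], fingers=[255,255,255,255,255])

```text
t: 12.1
ee_pos: [0.5374, -0.0985, 0.3349]
eef_rot: [3.135, -0.009, 0.403]
contact_force: [0.7, 0.5, -0.9]
finger_gap: 0.0008
```

Request:
carry_out(twist=[[0,0,0],[0,0,0],[0,0,0],[0,0,0]], dp=[[-0.005,0.045,0],[-0.009,0.09,0],[-0.011,0.125,0],[-0.011,0.128,0]], fingers=[255,255,255,255])

```text
t: 12.5
ee_pos: [0.5237, 0.0383, 0.3302]
eef_rot: [-3.14, -0.004, 0.417]
contact_force: [0.3, -0.4, 0.1]
finger_gap: 0.0006
```

```bash
python3 - <<'E'
from h import *
im=cam('side'); s=r.observe(); print(s['ee_pos'],s['contact_force']); draw(im,0,'sd11',(225,455,120,300),3.3)
im=cam('wrist');draw(im,0,'w11')
a=np.radians(-120);print(AX+.048*np.array([np.cos(a),np.sin(a)]))
E
```

```text
[0.52403255 0.03577735 0.32997932] [-0.22031984 -0.51926283  0.40612545]
[0.521      0.03263078]
```

View pics/sd11.png

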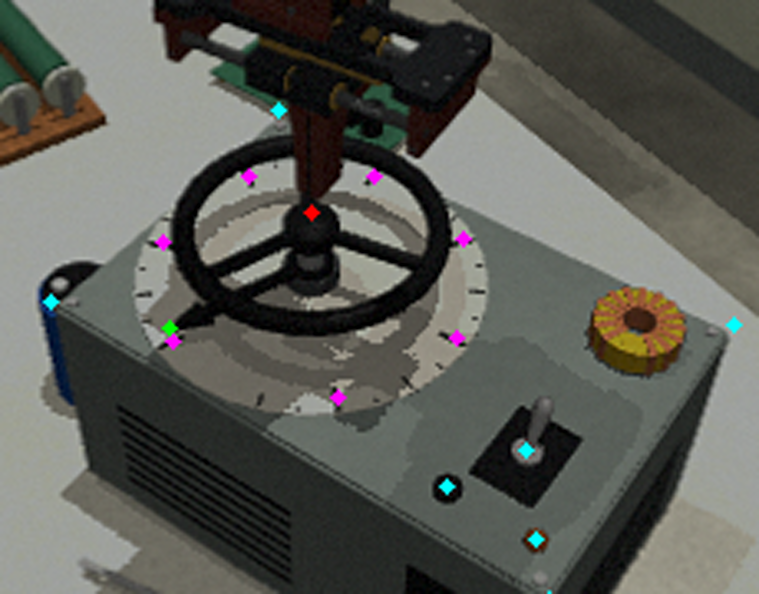

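View pics/w11.png

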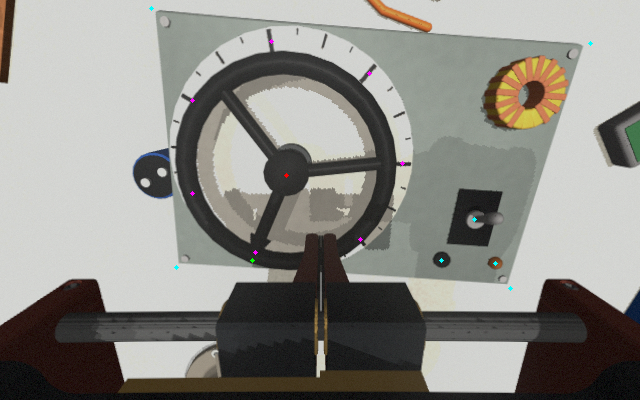

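Request:
carry_out(twist=[[0,0,0],[0,0,0],[0,0,0],[0,0,0],[0,0,0]], dp=[[-0.003,-0.003,-0.035],[-0.003,-0.003,-0.06],[-0.003,-0.003,-0.075],[-0.003,-0.003,-0.086],[-0.003,-0.003,-0.092]], fingers=[255,255,255,255,255])

```text
t: 13.1
ee_pos: [0.5212, 0.0278, 0.236]
eef_rot: [3.142, 0.0, 0.407]
contact_force: [0.2, -0.2, -0.3]
finger_gap: 0.0007
```

```bash
python3 - <<'E'
from h import *
s=r.observe(); v=s['ee_pos'][:2]-AX; print(s['ee_pos'],s['contact_force'],np.hypot(*v),np.degrees(np.arctan2(v[1],v[0])))
a=240
f=lambda a:.048*np.array([np.cos(np.radians(a)),np.sin(np.radians(a))])
while a>30:
  print(a,[((f(a-10*k)-f(a))*1e3).round(1).tolist() for k in range(1,6)]); a-=50
E
```

```text
[0.52121169 0.02781705 0.23598891] [ 0.18482464 -0.21726006 -0.26631084] 0.052127358417544026 -117.15181786151211
240 [[-6.9, 4.8], [-12.8, 10.7], [-17.6, 17.6], [-21.1, 25.2], [-23.3, 33.2]]
190 [[-0.7, 8.3], [0.0, 16.7], [2.2, 24.8], [5.7, 32.3], [10.5, 39.2]]
140 [[5.9, 5.9], [12.8, 10.7], [20.4, 14.3], [28.4, 16.4], [36.8, 17.1]]
90 [[8.3, -0.7], [16.4, -2.9], [24.0, -6.4], [30.9, -11.2], [36.8, -17.1]]
40 [[4.8, -6.9], [8.3, -14.4], [10.5, -22.5], [11.2, -30.9], [10.5, -39.2]]
```

Request:
carry_out(twist=[[0,0,0],[0,0,0],[0,0,0],[0,0,0],[0,0,0]], dp=[[-0.0065,0.008,0.001],[-0.0125,0.0145,0.002],[-0.0175,0.0215,0.002],[-0.021,0.029,0.002],[-0.0233,0.037,0.002]], fingers=[255,255,255,255,255])

```text
t: 13.6
ee_pos: [0.4988, 0.0648, 0.2393]
eef_rot: [3.138, -0.002, 0.408]
contact_force: [4.2, -7.2, 0.6]
finger_gap: 0.0005
```

Request:
carry_out(twist=[[0,0,0],[0,0,0],[0,0,0],[0,0,0],[0,0,0]], dp=[[-0.0007,0.0083,0],[0,0.0167,0],[0.0022,0.0248,0],[0.0057,0.0323,0],[0.0105,0.0392,0]], fingers=[255,255,255,255,255])

```text
t: 14.1
ee_pos: [0.5075, 0.1036, 0.2383]
eef_rot: [3.139, 0.003, 0.407]
contact_force: [-2.2, -6.5, 0.7]
finger_gap: -0.0001
```

Request:
carry_out(twist=[[0,0,0],[0,0,0],[0,0,0],[0,0,0],[0,0,0]], dp=[[0.0059,0.0059,0],[0.0128,0.0107,0],[0.0204,0.0143,0],[0.0284,0.0164,0],[0.0368,0.0171,0]], fingers=[255,255,255,255,255])

```text
t: 14.6
ee_pos: [0.5425, 0.1222, 0.2375]
eef_rot: [-3.141, 0.007, 0.409]
contact_force: [-6.7, -2.2, 0.5]
finger_gap: 0.0002
```

Request:
carry_out(twist=[[0,0,0],[0,0,0],[0,0,0],[0,0,0]], dp=[[0.0083,-0.0007,0],[0.0164,-0.0029,0],[0.024,-0.0064,0],[0.0309,-0.0112,0]], fingers=[255,255,255,255])

```text
t: 15.0
ee_pos: [0.574, 0.113, 0.2379]
eef_rot: [-3.139, 0.004, 0.411]
contact_force: [-4.7, 2.2, -0.7]
finger_gap: 0.0002
```

```bash
python3 - <<'E'
from h import *
s=r.observe(); v=s['ee_pos'][:2]-AX; a=np.degrees(np.arctan2(v[1],v[0])); print(s['ee_pos'],s['contact_force'],np.hypot(*v),a)
q=np.radians(179.66-(a-21)); print(q)
draw(cam('scene'),q,'sc12',(180,400,140,320),3.3)
draw(cam('side'),q,'sd12',(225,455,120,300),3.3)
E
```

```text
[0.57396634 0.1130335  0.23791208] [-4.73133975  2.24259557 -0.73678707] 0.04844677247414544 53.28033435575769
2.5722604159803986
```

View pics/sc12.png

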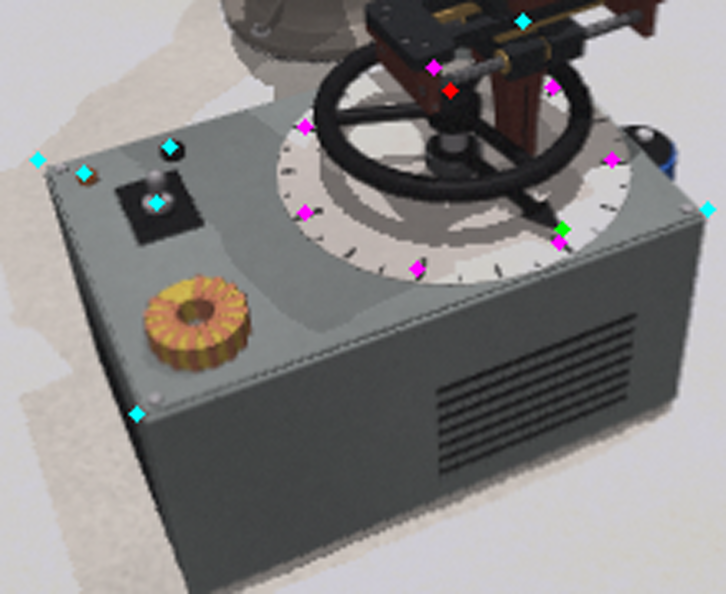

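View pics/sd12.png

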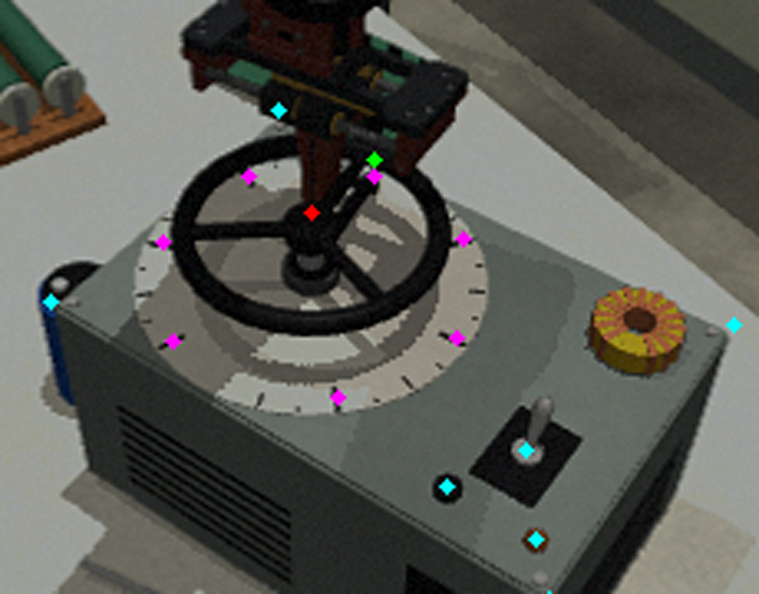

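Request:
carry_out(twist=[[0,0,0],[0,0,0],[0,0,0],[0,0,0],[0,0,0]], dp=[[0.005,-0.0044,0],[0.0089,-0.0087,0],[0.0127,-0.0143,0],[0.015,-0.0188,0],[0.0168,-0.0235,0]], fingers=[255,255,255,255,255])

```text
t: 15.6
ee_pos: [0.5916, 0.0907, 0.2384]
eef_rot: [-3.138, 0.0, 0.411]
contact_force: [-3.5, 5.0, -1.3]
finger_gap: 0.0004
```

```bash
python3 - <<'E'
from h import *
s=r.observe(); v=s['ee_pos'][:2]-AX; a=np.degrees(np.arctan2(v[1],v[0])); print(s['ee_pos'],s['contact_force'],np.hypot(*v),a)
q=np.radians(179.66-(a-22)); print(q)
draw(cam('scene'),q,'sc13',(180,400,140,320),3.3)
E
```

```text
[0.59156571 0.09072188 0.23838382] [-3.46804467  4.95358641 -1.33201021] 0.04940989478750369 19.53508965789979
3.1786793353691207
```

View pics/sc13.png

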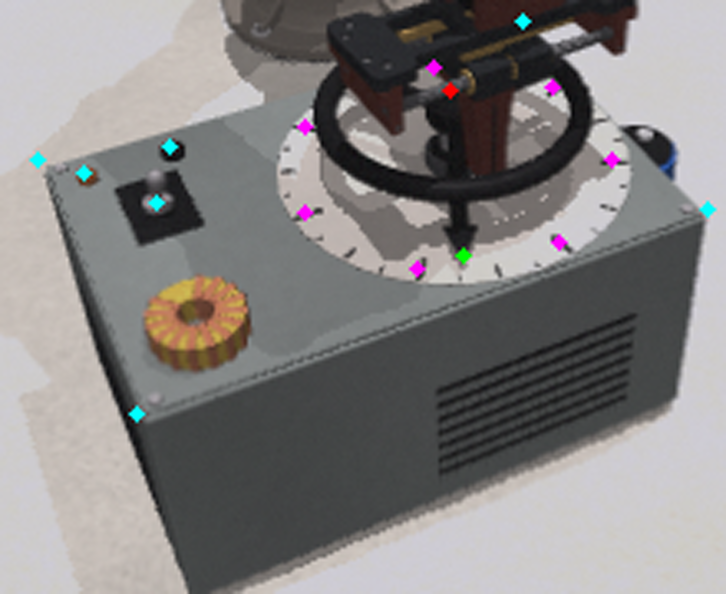

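Request:
carry_out(twist=[[0,0,0],[0,0,0],[0,0,0],[0,0,0]], dp=[[0.001,-0.004,0],[0.001,-0.007,0],[0.001,-0.009,0],[0.001,-0.009,0]], fingers=[255,255,255,255])

```text
t: 16.05
ee_pos: [0.5936, 0.0807, 0.2387]
eef_rot: [-3.14, -0.001, 0.41]
contact_force: [-2.1, 5.9, -1.3]
finger_gap: 0.0003
```

```bash
python3 - <<'E'
from h import *
s=r.observe(); v=s['ee_pos'][:2]-AX; a=np.degrees(np.arctan2(v[1],v[0])); print(s['ee_pos'],s['contact_force'],np.hypot(*v),a)
q=np.radians(179.66-(a-22)); print(q)
draw(cam('scene'),q,'sc14',(260,380,180,240),6)
E
```

```text
[0.59356717 0.08073654 0.23871637] [-2.14327842  5.88663995 -1.26968646] 0.0490050620975737 7.665246681388605
3.3858471770039653
```

View pics/sc14.png

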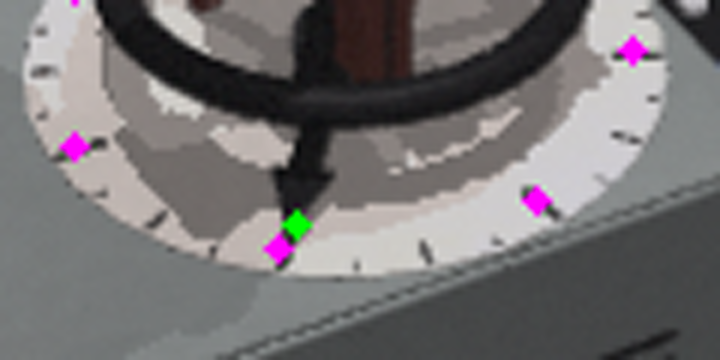

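Request:
carry_out(twist=[[0,0,0],[0,0,0],[0,0,0]], dp=[[0,-0.001,0],[0,-0.002,0],[0,-0.002,0]], fingers=[255,255,255])

```text
t: 16.4
ee_pos: [0.5937, 0.0787, 0.2388]
eef_rot: [-3.14, -0.001, 0.41]
contact_force: [-0.9, 4.3, -1.4]
finger_gap: 0.0004
```

Request:
carry_out(twist=[[0,0,0],[0,0,0],[0,0,0],[0,0,0],[0,0,0]], dp=[[-0.001,0.008,0],[-0.005,0.016,0],[-0.006,0.018,0.03],[-0.006,0.018,0.06],[-0.006,0.018,0.09]], fingers=[255,255,255,255,255])

```text
t: 16.9
ee_pos: [0.5876, 0.0951, 0.3298]
eef_rot: [3.141, -0.0, 0.409]
contact_force: [0.0, -0.4, 0.1]
finger_gap: 0.0005
```

```bash
python3 - <<'E'
from h import *
s=r.observe(); print(s['ee_pos'],s['contact_force'])
q=3.437
im=cam('scene');draw(im,q,'sc15',(260,380,180,240),6); draw(im,q,'sc15b')
draw(cam('wrist'),q,'w15')
E
```

```text
[0.58759338 0.0951348  0.32976885] [ 0.02432605 -0.3808421   0.13659769]
```

View pics/sc15.png

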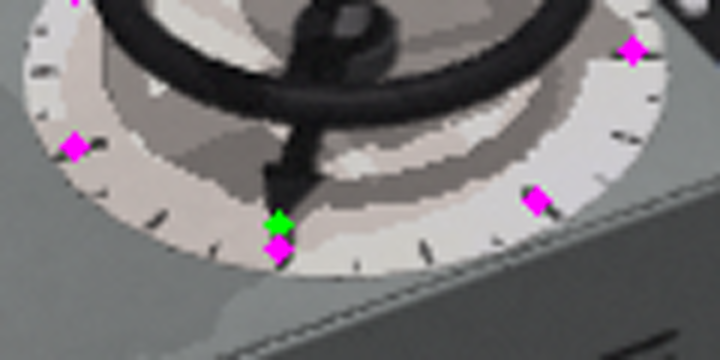

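View pics/w15.png

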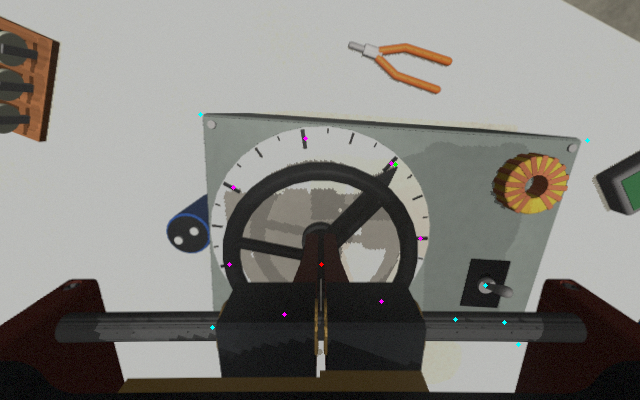

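```bash
python3 -c "
from h import *
print(r.close_job())"
```

```text
the job is handed in; nothing more can be done
None
```

I did the three steps in order with the closed fingertips, gripping nothing, and handed the job in at about 17 s of the 72 s allowed. No verdict came back.

- **Wheel to zero:** I pushed a spoke anticlockwise until the measured push rose to about 12 N with no further movement. The side picture then showed the pointer tip at zero.
- **Switch on:** I pushed the lever to its back stop, again with about 12 N. The side and wrist pictures showed it leaning to the back, with the pointer still at zero.
- **Wheel to 80 volts:** I pushed a spoke clockwise in shrinking steps, checking the scene picture before the last two. The final scene and wrist pictures show the tip within about a volt of the fifth long mark, and it never came near 90.

At the end the gripper was clear above the wheel and the measured force was about zero. I never went near the capacitor, choke, screwdriver or pliers. The last pictures showed the capacitor, choke and pliers with nothing disturbed. The screwdriver was not in the last views, and I did not measure how far any of them had moved.

My first wrist-camera positions were off by several millimetres, up to about 16 mm, because I took that picture before the arm had settled. A settled picture agreed with the other cameras, apart from the two front case corners, which stayed a few pixels off.

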